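# Pack out a gel caster with filler blocks and hold it tight

### The job

The gel caster is only part full of glass cassettes: stand orange filler blocks from the tray upright on the trough floor, between the glass and the blue sprung plate, one at a time, until pushing the plate in by its black button squeezes the blocks tight against the glass before the plate runs out of travel (it takes two or three). Finish while still holding the plate pushed in, firmly enough that the foam pad gives by some 3 mm but gently for the glass, so that I can fit the clamps: do not let go. Leave spare blocks standing upright away from the caster, and leave everything else alone.

Things in the scene. Friction and masses are not known exactly. Their poses are not given: they have to be found in the camera images.
- caster: gel caster, bolted down: clear open-topped trough on a white base. Origin on the bench under its middle; x along the trough from the sprung plate to the glass, y across, z up. Floor at z = 10 mm; inner width 106 mm (y -53 to 53); walls 8 mm thick, up to z = 90 mm, from x = -90 to 85 mm; white block at the far end, x = 42 to 85 mm, up to z = 96 mm
- bridge_top (a point): middle of the top of the white bridge across the caster's near end (10 mm thick, 130 mm wide, at x = -95 mm in the caster's frame, its top 50 mm above the bench). It carries the plate's two rods, whose black heads stick out towards the robot to x = -148 mm, 30 mm above the bench
- cassettes: pack of green glass cassettes in the trough, 101 mm wide, 83 mm tall above the trough floor, fast in place. Origin in the middle of its front face (towards the plate) at floor height; axes as the caster's. How much of the trough it fills differs each time: with the plate fully in, 24 to 54 mm are left between foam and glass
- press_plate: blue sprung plate, 102 mm wide, 14 to 119 mm above the bench. Origin in the middle of the face of its black push button (28 mm across, stands 10 mm off the plate towards the robot, 95 mm above the bench); axes as the caster's. Springs hold it open at caster x = -84 mm and return it; it slides 28 mm to x = -56 mm, its stop. Spring force 2.5 N open, 5.3 N fully in
- pad_face (a point): middle of the free face of the black foam pad on the plate's inner side (96 mm wide, 18 to 88 mm above the bench), 26 mm farther along x than the button's face when not squeezed (caster x = -58 mm with the plate open). The foam gives 1 mm per 2 N, at most 6 mm; the blocks slide easily on the trough floor, about 0.6 N each
- block1_tab (a point): orange filler block, 170 to 265 g, standing in the white tray (floor 4 mm, rim 16 mm over the bench): plate 20 mm thick (its x), 100 mm wide (its y), 78 mm tall, with a grip tab 20 thick, 30 wide (y), 43 tall (mm) in the middle of its top edge; about 120 mm in all, same either way round. The point is the tab's middle, 99 mm above the underside
- block2_tab (a point): another filler block exactly like block1; the point is the middle of its tab, 99 mm above its underside, same axes
- block3_tab (a point): another filler block exactly like block1; the point is the middle of its tab, 99 mm above its underside, same axes
- block4_tab (a point): another filler block exactly like block1; the point is the middle of its tab, 99 mm above its underside, same axes
- comb: blue gel comb, 25 x 90 x 6 mm, lying flat on the white block at the caster's far end; origin at its underside; to be left alone
- beaker: glass beaker, 54 mm across, 65 mm tall; origin at its underside; to be left alone
- timer: white lab timer with a dark display, 62 x 58 x 16 mm, lying on the green lid of the gel tank; origin at its underside; to be left alone
- tip_box: blue and green pipette-tip box, 88 x 123 x 85 mm; origin at its underside; to be left alone
- tube_rack: yellow tube rack, 80 x 150 mm, 57 mm tall with its tubes; origin at its underside; to be left alone
- buffer_bottle: glass bottle with blue cap, 64 mm across, 130 mm tall; origin at its underside; to be left alone
- stain_jar: amber jar with white cap, 60 mm across, 90 mm tall; origin at its underside; to be left alone
There are look-alikes about, which are no part of the job. What is shaped like the part that bears block1_tab but purple or red is not meant.

How it is judged:
On the way, in this order (a step that is already met when the one before it is completed fails the run):
1. one filler block stands on the trough floor between glass and plate (((x of block1_tab in the frame of caster between -0.06 and 0.03 m and y of block1_tab in the frame of caster between -0.006 and 0.006 m and z of block1_tab in the frame of caster between 0.105 and 0.1125 m and angle between block1_tab's own z axis and vertical below 0.06 rad) or (x of block2_tab in the frame of caster between -0.06 and 0.03 m and y of block2_tab in the frame of caster between -0.006 and 0.006 m and z of block2_tab in the frame of caster between 0.105 and 0.1125 m and angle between block2_tab's own z axis and vertical below 0.06 rad) or (x of block3_tab in the frame of caster between -0.06 and 0.03 m and y of block3_tab in the frame of caster between -0.006 and 0.006 m and z of block3_tab in the frame of caster between 0.105 and 0.1125 m and angle between block3_tab's own z axis and vertical below 0.06 rad) or (x of block4_tab in the frame of caster between -0.06 and 0.03 m and y of block4_tab in the frame of caster between -0.006 and 0.006 m and z of block4_tab in the frame of caster between 0.105 and 0.1125 m and angle between block4_tab's own z axis and vertical below 0.06 rad))), for 0.2 s.
2. a second filler block stands beside it ((((x of block2_tab in the frame of caster between -0.06 and 0.03 m and y of block2_tab in the frame of caster between -0.006 and 0.006 m and z of block2_tab in the frame of caster between 0.105 and 0.1125 m and angle between block2_tab's own z axis and vertical below 0.06 rad) and (x of block1_tab in the frame of caster between -0.06 and 0.03 m and y of block1_tab in the frame of caster between -0.006 and 0.006 m and z of block1_tab in the frame of caster between 0.105 and 0.1125 m and angle between block1_tab's own z axis and vertical below 0.06 rad)) or ((x of block3_tab in the frame of caster between -0.06 and 0.03 m and y of block3_tab in the frame of caster between -0.006 and 0.006 m and z of block3_tab in the frame of caster between 0.105 and 0.1125 m and angle between block3_tab's own z axis and vertical below 0.06 rad) and (x of block1_tab in the frame of caster between -0.06 and 0.03 m and y of block1_tab in the frame of caster between -0.006 and 0.006 m and z of block1_tab in the frame of caster between 0.105 and 0.1125 m and angle between block1_tab's own z axis and vertical below 0.06 rad)) or ((x of block3_tab in the frame of caster between -0.06 and 0.03 m and y of block3_tab in the frame of caster between -0.006 and 0.006 m and z of block3_tab in the frame of caster between 0.105 and 0.1125 m and angle between block3_tab's own z axis and vertical below 0.06 rad) and (x of block2_tab in the frame of caster between -0.06 and 0.03 m and y of block2_tab in the frame of caster between -0.006 and 0.006 m and z of block2_tab in the frame of caster between 0.105 and 0.1125 m and angle between block2_tab's own z axis and vertical below 0.06 rad)) or ((x of block4_tab in the frame of caster between -0.06 and 0.03 m and y of block4_tab in the frame of caster between -0.006 and 0.006 m and z of block4_tab in the frame of caster between 0.105 and 0.1125 m and angle between block4_tab's own z axis and vertical below 0.06 rad) and (x of block1_tab in the frame of caster between -0.06 and 0.03 m and y of block1_tab in the frame of caster between -0.006 and 0.006 m and z of block1_tab in the frame of caster between 0.105 and 0.1125 m and angle between block1_tab's own z axis and vertical below 0.06 rad)) or ((x of block4_tab in the frame of caster between -0.06 and 0.03 m and y of block4_tab in the frame of caster between -0.006 and 0.006 m and z of block4_tab in the frame of caster between 0.105 and 0.1125 m and angle between block4_tab's own z axis and vertical below 0.06 rad) and (x of block2_tab in the frame of caster between -0.06 and 0.03 m and y of block2_tab in the frame of caster between -0.006 and 0.006 m and z of block2_tab in the frame of caster between 0.105 and 0.1125 m and angle between block2_tab's own z axis and vertical below 0.06 rad)) or ((x of block4_tab in the frame of caster between -0.06 and 0.03 m and y of block4_tab in the frame of caster between -0.006 and 0.006 m and z of block4_tab in the frame of caster between 0.105 and 0.1125 m and angle between block4_tab's own z axis and vertical below 0.06 rad) and (x of block3_tab in the frame of caster between -0.06 and 0.03 m and y of block3_tab in the frame of caster between -0.006 and 0.006 m and z of block3_tab in the frame of caster between 0.105 and 0.1125 m and angle between block3_tab's own z axis and vertical below 0.06 rad)))), for 0.2 s.
At the end, for the whole second after the job is handed in: Fingers push the plate with over 5 N, plate at rest, 1 mm or more off its open stop; pad presses a block with over 3.5 N, a block presses the glass with over 1.5 N; each block upright (3.5 deg) on the trough floor in the gap, or upright over 120 mm from the caster; arm touches no block (contact force between the fingers and press_plate above 5 N and (contact force between press_plate and block1 above 3.5 N or contact force between press_plate and block2 above 3.5 N or contact force between press_plate and block3 above 3.5 N or contact force between press_plate and block4 above 3.5 N) and (contact force between cassettes and block1 above 1.5 N or contact force between cassettes and block2 above 1.5 N or contact force between cassettes and block3 above 1.5 N or contact force between cassettes and block4 above 1.5 N) and x of press_plate in the frame of caster above -0.083 m and ((x of block1_tab in the frame of caster between -0.06 and 0.03 m and y of block1_tab in the frame of caster between -0.006 and 0.006 m and z of block1_tab in the frame of caster between 0.105 and 0.1125 m and angle between block1_tab's own z axis and vertical below 0.06 rad) or (horizontal distance between block1_tab and caster above 0.12 m and height (world z) of block1_tab below 0.108 m and angle between block1_tab's own z axis and vertical below 0.06 rad)) and ((x of block2_tab in the frame of caster between -0.06 and 0.03 m and y of block2_tab in the frame of caster between -0.006 and 0.006 m and z of block2_tab in the frame of caster between 0.105 and 0.1125 m and angle between block2_tab's own z axis and vertical below 0.06 rad) or (horizontal distance between block2_tab and caster above 0.12 m and height (world z) of block2_tab below 0.108 m and angle between block2_tab's own z axis and vertical below 0.06 rad)) and ((x of block3_tab in the frame of caster between -0.06 and 0.03 m and y of block3_tab in the frame of caster between -0.006 and 0.006 m and z of block3_tab in the frame of caster between 0.105 and 0.1125 m and angle between block3_tab's own z axis and vertical below 0.06 rad) or (horizontal distance between block3_tab and caster above 0.12 m and height (world z) of block3_tab below 0.108 m and angle between block3_tab's own z axis and vertical below 0.06 rad)) and ((x of block4_tab in the frame of caster between -0.06 and 0.03 m and y of block4_tab in the frame of caster between -0.006 and 0.006 m and z of block4_tab in the frame of caster between 0.105 and 0.1125 m and angle between block4_tab's own z axis and vertical below 0.06 rad) or (horizontal distance between block4_tab and caster above 0.12 m and height (world z) of block4_tab below 0.108 m and angle between block4_tab's own z axis and vertical below 0.06 rad)) and contact force between the arm and block1 below 0.5 N and contact force between the arm and block2 below 0.5 N and contact force between the arm and block3 below 0.5 N and contact force between the arm and block4 below 0.5 N and linear speed of press_plate below 0.01 m/s); the arm keeps its last pose, push and grip.
It fails at once if the glass is pressed or struck with more than 40 N (contact force between cassettes and the arm above 40 N or contact force between cassettes and the fingers above 40 N or contact force between cassettes and block1 above 40 N or contact force between cassettes and block2 above 40 N or contact force between cassettes and block3 above 40 N or contact force between cassettes and block4 above 40 N).
It fails at once if a bystander is moved more than 40 mm (distance of any of comb, beaker, timer, tip_box, tube_rack, buffer_bottle, stain_jar from where it was at the start of the episode above 0.04 m).
It also fails if it takes over 72 s, if anything falls off the work surface, if the arm or the gripper's body presses on something with over 40 N, if the wrist force passes 120 N, or if a joint passes its speed limit or range.

### The arm

A 6-joint arm with a two-finger parallel gripper is mounted at the origin on the work surface. World frame = base frame: x ahead of the robot, y to its left, z up, the work surface at z = 0. Lengths are in m, angles in rad, forces in N, time in s.
With the tool pointing down it reaches from about 0.3 to 0.75 m from the base axis. Payload 8.5 kg.
Tool frame: the origin (TCP) lies at the very end of the fingers, on their centre line; the grasp point (between the pads) lies 19 mm behind it; z points along the fingers, y is the direction in which the jaws open and shut (so a half turn about z gives the same grasp; the last joint's range is limited). The gripper opens to 85 mm and grips with 20 to 120 N. Pads are 22 mm wide; open, the fingers measure 114 mm over their backs; the gripper's body (76 mm by 85 mm) begins 54 mm behind the grasp point. The pads swing forward as they close: fully open they stand 13 mm farther back than shut.
Start: joints at [1.122, 0.381, 1.297, -0, 1.464, -0.215], TCP at [0.127, 0.535, 0.231] pointing down, gripper open.
Joint ranges: [-3.11, 3.11], [-0.89, 2.33], [0.22, 2.48], [-1.42, 4.56], [0.17, 2.85], [-2.88, 2.88]. Speed limits (rad/s): [2.39, 2.39, 3.14, 3.14, 3.14, 3.14].

### API

Orientations are given as a unit quaternion [x, y, z, w].
In Python, from bench import state, get_image, calibration, finish_job gives the robot as it stands. The module is installed in compiled form; this text tells all that it offers.
- The arm moves only by the tool step_arm, never from a script. Its argument "steps" is text: rows parted by semicolons, each of 7 numbers parted by spaces: the turn, a rotation vector about the tool's x, y, z in rad, then the shift along the tool's x, y, z in mm, then the finger opening in mm, from 0 to 85.4. In form: ax ay az x y z jaw; .... A call has 1 to 5 rows; each row is the pose to reach, as a shift and turn from the pose commanded when the call began, along the tool's axes at that moment; what a row does not reach only later rows make up. A row lasts 1/10 s, in which the tool goes at most 50 mm and 8.59 degrees, less where a joint would pass 70% of its speed; a pose out of reach is approached as far as the arm can. A call with a gripper value outside its range is refused whole. The fingers move at their own pace and stop on an object; the grip force is fixed at half the most. Time passes only in rows, so rows that repeat a pose let the fingers close. It gives the time, the measured TCP pose, the force and the opening at its end, in the units of the state.
- state(): the state, without advancing time (a new reading comes with each control period).
- get_image(name): name is "scene" or "side" or "wrist"; returns the picture (420x560x3 uint8, blue, green, red); there is no depth.
- calibration(name): a dict with "intrinsics" (3x3 intrinsics, pixels), "world_from_camera" (4x4, takes a point from camera to world coordinates); the wrist camera has in their place "hand_eye" (4x4, takes a point from camera to tool coordinates, whose origin is the TCP and whose axes are the flange's). Camera axes: x right, y down, z forward; pixel columns grow to the right and rows downward; lengths in m; the calibration is good to about 2 mm. The wrist camera is an equidistant fisheye: a pixel r from the principal point sees the ray r / f radians off the axis. A picture is of the moment at which its call begins: read the wrist's pose just before it. calibration takes no time and is no camera call.
- finish_job(): hands the job in, once; it reports no verdict.
The state is a dict: "t": time; "qpos": joint angles; "qvel": joint speeds; "joint_efforts": joint torques, N m; "tool_pos": TCP position; "tool_rot": TCP orientation; "contact_force": force on the tool from outside, world axes, zero at the start; "wrist_torque": the same for the moment, N m; "gripper_width": finger opening in m.
Only numpy, scipy, OpenCV 4.12 (cv2) and the standard library are available. Lean on these libraries where they do the work, as an engineer would, in place of code of your own. Each camera call takes 0.05 s, during which the arm holds its last target. There are 200 camera calls.

## Working session

There is one attempt and no reset: what is moved stays moved. The work goes in short steps, Python scripts to look and compute and a tool call to move; the robot and the scene stay as the last step left them, time stands still between calls to the robot, and variables do not carry over. Pictures are saved under pics/ and viewed, about 8 in all and at most 12, crops included, and the job is handed in when it is done.

Besides the shell and the picture viewer there is one more tool, called after "Emit:" as name(argument=value, ...), one argument or row to a line, values as JSON. step_arm: Moves the arm, as the interface text tells. Its arguments: {"type":"object","properties":{"steps":{"type":"string"}},"required":["steps"]}

```bash
mkdir -p pics; cat > h.py <<'E'
import numpy as np,cv2
from bench import state,get_image,calibration,finish_job
from scipy.spatial.transform import Rotation as R
E
python3 - <<'E'
from h import *
s=state();print(s)
for n in("scene","side","wrist"):
    im=get_image(n);cv2.imwrite(f"pics/{n}0.png",im)
    c=calibration(n);print(n,{k:np.round(v,4).tolist() for k,v in c.items()})
a=cv2.imread("pics/scene0.png");b=cv2.imread("pics/side0.png")
E
```

```text
{'t': 0.0, 'qpos': array([ 1.12167490e+00,  3.81218465e-01,  1.29828433e+00, -3.45724871e-05,
        1.46359134e+00, -2.15283774e-01]), 'qvel': array([ 0.00088504,  0.00035246, -0.00017959, -0.00133929,  0.00108086,
       -0.00108991]), 'joint_efforts': array([-3.26163263e-04, -4.48464060e+01, -2.31276226e+01, -2.84035632e-04,
        4.84756412e-03,  2.35833147e-05]), 'tool_pos': array([0.12731083, 0.53475401, 0.23069176]), 'tool_rot': array([ 1.16650746e-01,  9.93172714e-01, -7.15300759e-04, -2.28590444e-04]), 'contact_force': array([-1.17667277,  0.9581059 ,  0.04050179]), 'wrist_torque': array([ 0.01216109, -0.05917166, -0.00220397]), 'gripper_width': 0.0849716357642755}
scene {'intrinsics': [[454.8421, 0.0, 279.3941], [0.0, 454.8421, 216.0225], [0.0, 0.0, 1.0]], 'world_from_camera': [[0.2002, 0.7693, -0.6067, 1.1961], [0.9798, -0.159, 0.1216, -0.177], [-0.003, -0.6187, -0.7856, 0.9887], [0.0, 0.0, 0.0, 1.0]]}
side {'intrinsics': [[521.2526, 0.0, 283.5034], [0.0, 521.2526, 210.3428], [0.0, 0.0, 1.0]], 'world_from_camera': [[0.9803, -0.1249, 0.1532, 0.3231], [-0.1969, -0.6855, 0.7009, -1.1012], [0.0175, -0.7172, -0.6966, 1.1304], [0.0, 0.0, 0.0, 1.0]]}
wrist {'intrinsics': [[325.1923, 0.0, 276.1753], [0.0, 325.1923, 208.4395], [0.0, 0.0, 1.0]], 'hand_eye': [[0.0006, -0.964, -0.266, 0.0669], [1.0, 0.001, -0.0013, 0.0003], [0.0015, -0.266, 0.964, -0.1431], [0.0, 0.0, 0.0, 1.0]]}
```

View pics/scene0.png

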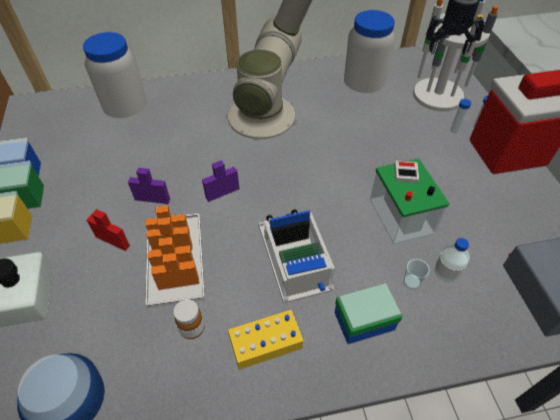

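View pics/side0.png

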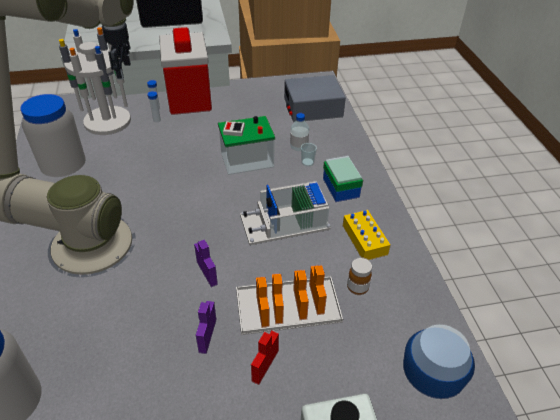

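Scene: four orange blocks stand in the white tray (scene tabs at about (163,212), (168,225), (170,238), (175,252)). The look-alikes are purple at (150,185) and (220,180) and red at (108,228). The caster is at (297,255). Close crops come next, to check and measure.

```bash
python3 - <<'E'
import cv2
a=cv2.imread("pics/scene0.png")[195:310,135:345];b=cv2.imread("pics/side0.png")[175:335,225:345]
cv2.imwrite("pics/sc.png",cv2.resize(a,None,fx=3.8,fy=3.8,interpolation=cv2.INTER_CUBIC))
cv2.imwrite("pics/si.png",cv2.resize(b,None,fx=3.7,fy=3.7,interpolation=cv2.INTER_CUBIC))
E
```

```text
(no output)
```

View pics/sc.png

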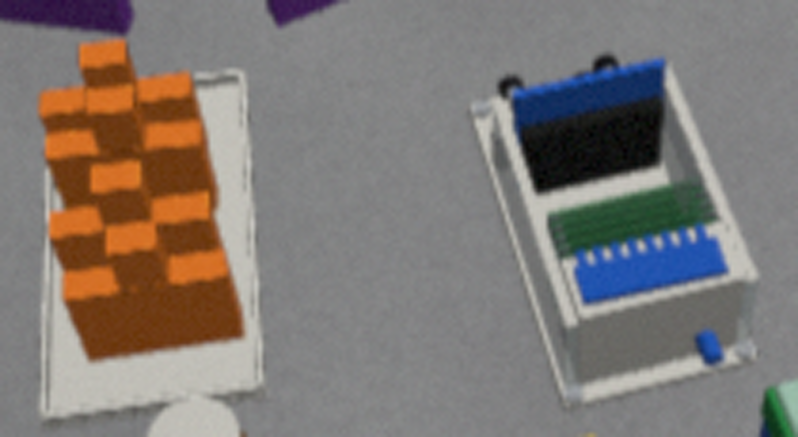

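View pics/si.png

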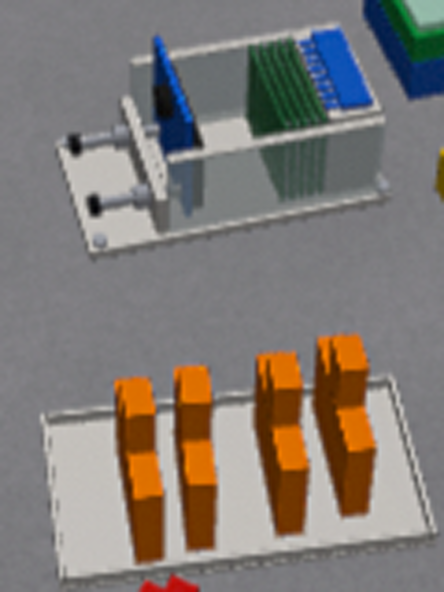

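```bash
cat >> h.py <<'E'
def proj(n,P):
    c=calibration(n);W=np.linalg.inv(c["world_from_camera"]);K=c["intrinsics"]
    q=(W[:3,:3]@np.atleast_2d(P).T).T+W[:3,3];u=q@K.T;return u[:,:2]/u[:,2:]
def back(n,uv,z):
    c=calibration(n);T=c["world_from_camera"];d=T[:3,:3]@np.linalg.inv(c["intrinsics"])@[*uv,1]
    return T[:3,3]+d*(z-T[2,3])/d[2]
def body(p,P):
    P=np.atleast_2d(P);c,s=np.cos(p[2]),np.sin(p[2])
    return np.c_[p[0]+c*P[:,0]-s*P[:,1],p[1]+s*P[:,0]+c*P[:,1],P[:,2]]
E
python3 - <<'E'
from h import *
from scipy.optimize import least_squares as LS
S=lambda u,v:(u/3.8+135-.37,v/3.8+195-.37); D=lambda u,v:(u/3.7+225-.37,v/3.7+175-.37)
pts=[("scene",(85,61,90),S(754,272)),("scene",(85,-61,90),S(570,322)),("scene",(-90,61,90),S(667,62)),
("side",(85,-61,90),D(384,117)),("side",(-90,-61,90),D(166,155)),("side",(85,61,90),D(338,24)),("side",(-90,61,90),D(131,60)),
("side",(-95,65,50),D(127,97)),("side",(-95,-65,50),D(163,200)),("scene",(-70,51,119),S(664,62)),("scene",(-70,-51,119),S(514,96))]
def f(p):
    return np.concatenate([ (proj(n,body(p,np.array([P])/1000))[0]-uv) for n,P,uv in pts])
r=LS(f,[.55,.05,-.1],x_scale=[.1,.1,.1],loss="soft_l1");print("caster",r.x);print(np.round(r.fun.reshape(-1,2),1))
for n in("scene","side"):
    im=cv2.imread(f"pics/{n}0.png");h=cv2.cvtColor(im,cv2.COLOR_BGR2HSV)
    m=((h[...,0]>5)&(h[...,0]<18)&(h[...,1]>150)&(h[...,2]>200)).astype(np.uint8)
    k,l,st,ce=cv2.connectedComponentsWithStats(m,connectivity=4)
    for i in range(1,k):
        if st[i,4]>15:
            print(n,np.round(ce[i],1),st[i], "z124",np.round(back(n,ce[i],.1245),4)[:2],"z82",np.round(back(n,ce[i],.082),4)[:2])
E
```

```text
caster [ 0.59437043 -0.01106153  0.07797066]
[[ 1.2  0.7]
 [-1.   0.3]
 [ 0.2 -0.6]
 [ 0.6  1. ]
 [ 0.9  1.7]
 [-0.3 -0.7]
 [-0.1 -0.7]
 [-0.7 -1.4]
 [ 0.4  0.6]
 [ 0.3 -1.1]
 [-0.3 -0.9]]
scene [161.3 208.6] [156 206  12   6  57] z124 [ 0.4473 -0.3222] z82 [ 0.4104 -0.3294]
scene [177.9 217.3] [172 215  13   6  61] z124 [ 0.483  -0.2841] z82 [ 0.4479 -0.2894]
scene [163.3 220.7] [158 218  12   6  57] z124 [ 0.4863 -0.3192] z82 [ 0.4514 -0.3262]
scene [150.9 221.1] [146 219  11   6  50] z124 [ 0.4814 -0.3483] z82 [ 0.4462 -0.3568]
scene [179.9 229.9] [174 228  13   5  61] z124 [ 0.5221 -0.282 ] z82 [ 0.489  -0.2872]
scene [152.9 232.4] [147 230  13   6  61] z124 [ 0.5166 -0.3446] z82 [ 0.4832 -0.3528]
scene [165. 241.] [159 238  13   7  72] z124 [ 0.5472 -0.3179] z82 [ 0.5152 -0.3248]
scene [182.6 249.3] [176 246  14   7  74] z124 [ 0.5788 -0.2795] z82 [ 0.5484 -0.2846]
scene [153.7 252.9] [148 250  13   7  69] z124 [ 0.5756 -0.3446] z82 [ 0.5451 -0.3529]
scene [168.8 257. ] [163 254  13   7  74] z124 [ 0.5937 -0.3117] z82 [ 0.5641 -0.3183]
scene [186.4 264.7] [180 261  14   8  80] z
[... 204 characters left out ...]
845 -0.2728]
side [319.  269.9] [315 266   9   9  66] z124 [ 0.5893 -0.313 ] z82 [ 0.6006 -0.2797]
side [300.7 274.5] [295 270  11  10  76] z124 [ 0.5414 -0.3188] z82 [ 0.5507 -0.2858]
side [277.1 278.5] [272 274  10  10  77] z124 [ 0.482  -0.3203] z82 [ 0.4887 -0.2873]
side [261.7 281.6] [256 277  11  10  77] z124 [ 0.4433 -0.323 ] z82 [ 0.4484 -0.2901]
side [320.9 290.5] [316 285  10  12  81] z124 [ 0.5781 -0.3753] z82 [ 0.5889 -0.3446]
side [303.  295.8] [299 291   9  11  80] z124 [ 0.5326 -0.3827] z82 [ 0.5415 -0.3523]
side [278.6 300. ] [275 294   9  12  85] z124 [ 0.4734 -0.3838] z82 [ 0.4797 -0.3535]
side [263.9 303.1] [260 298   9  12  87] z124 [ 0.4377 -0.3863] z82 [ 0.4426 -0.3561]
```

```bash
cat >> h.py <<'E'
def go(x,y,z,psi):
    s=state();A=R.from_quat(s["tool_rot"]);c,n=np.cos(psi),np.sin(psi)
    B=R.from_matrix(np.array([[-c,-n,0],[-n,c,0],[0,0,-1]]))
    print("rot",np.round((A.inv()*B).as_rotvec(),3),"mm",np.round(A.inv().apply(np.array([x,y,z])-s["tool_pos"])*1000,1))
def st():
    s=state();A=R.from_quat(s["tool_rot"]).as_matrix()
    print("t",round(s["t"],2),np.round(s["tool_pos"]*1000,1),"yaw",np.round(np.arctan2(-A[1,0],-A[0,0]),4),"F",np.round(s["contact_force"],1),"w",round(s["gripper_width"]*1000,1))
E
python3 -c "
from h import *
go(.60,-.01,.23,.075)
print(back('scene',(412,185),.1))"
```

```text
rot [-0.001 -0.    -0.309] mm [-586.  -420.5    1.2]
[0.47871032 0.32223491 0.1       ]
```

Emit:
step_arm(
  steps="0 0 -0.309 -586 -420 0 85;0 0 -0.309 -586 -420 0 85;0 0 -0.309 -586 -420 0 85;0 0 -0.309 -586 -420 0 85;0 0 -0.309 -586 -420 0 85",
)

```text
t: 0.65
tool_pos: [0.2863, 0.3519, 0.2313]
tool_rot: [-0.038, 0.999, -0.0, 0.0]
contact_force: [1.4, 0.5, -0.1]
gripper_width: 0.0849
```

```bash
python3 -c "
from h import *
st();go(.60,-.01,.23,.075)"
```

```text
t 0.65 [286.3 351.9 231.3] yaw 0.0758 F [ 1.4  0.5 -0.1] w 84.9
rot [-0.    -0.     0.001] mm [-285.4 -384.6    1.4]
```

Emit:
step_arm(
  steps="0 0 0 -285 -384 0 85;0 0 0 -285 -384 0 85;0 0 0 -285 -384 0 85;0 0 0 -285 -384 0 85;0 0 0 -285 -384 0 85",
)

```text
t: 1.15
tool_pos: [0.4501, 0.1626, 0.2314]
tool_rot: [-0.037, 0.999, 0.0, -0.0]
contact_force: [1.2, 0.9, 0.3]
gripper_width: 0.085
```

```bash
python3 -c "
from h import *
st();go(.60,-.01,.23,.075)"
```

```text
t 1.15 [450.1 162.6 231.4] yaw 0.075 F [1.2 0.9 0.3] w 85.0
rot [ 0. -0. -0.] mm [-136.5 -183.4    1.3]
```

Emit:
step_arm(
  steps="0 0 0 -136 -183 0 85;0 0 0 -136 -183 0 85;0 0 0 -136 -183 0 85;0 0 0 -136 -183 0 85;0 0 0 -136 -183 0 85",
)

```text
t: 1.65
tool_pos: [0.6002, -0.0109, 0.2305]
tool_rot: [-0.036, 0.999, -0.0, -0.0]
contact_force: [0.3, 1.0, 0.3]
gripper_width: 0.085
```

```bash
python3 -c "
from h import *
st();s=state();im=get_image('wrist');np.savez('w1.npz',p=s['tool_pos'],q=s['tool_rot']);cv2.imwrite('pics/w1.png',im)
cv2.imwrite('pics/w1b.png',cv2.resize(im,(800,600),interpolation=cv2.INTER_CUBIC))"
```

```text
t 1.65 [600.2 -10.9 230.5] yaw 0.0728 F [0.3 1.  0.3] w 85.0
```

View pics/w1b.png

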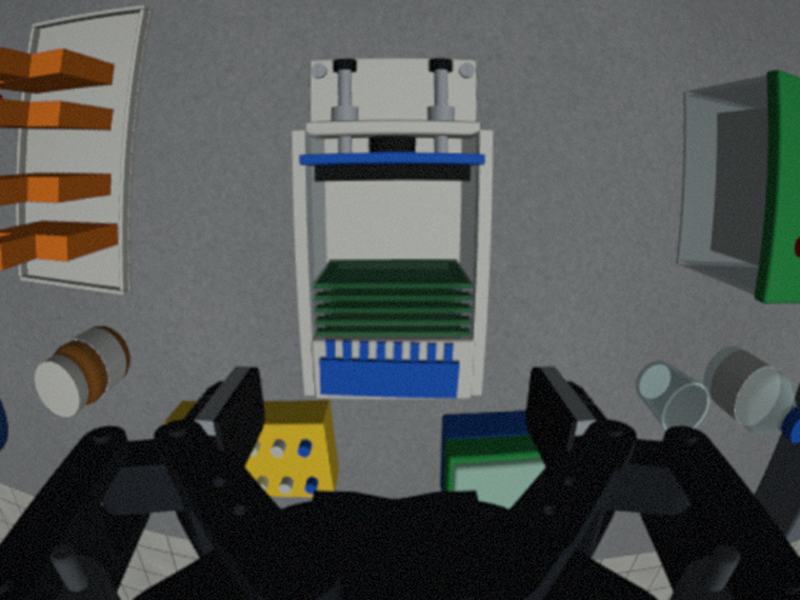

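Wrist view at full size: the plate's top edge runs along row 158 from col 300 to 485. The glass front's top edge is on row 287 (cols 316–472) and its foot on row 262 (cols 328–463). The wall tops are at (293,132), (493,130), (303,396) and (481,396), and the four orange blocks are at the left. Fitting now.

```bash
cat >> h.py <<'E'
def wproj(P,p,q):
    c=calibration("wrist");H=c["hand_eye"];K=c["intrinsics"]
    t=R.from_quat(q).inv().apply(np.atleast_2d(P)-p);k=(t-H[:3,3])@H[:3,:3]
    r=np.hypot(k[:,0],k[:,1]);th=np.arctan2(r,k[:,2]);return np.c_[K[0,2]+K[0,0]*th*k[:,0]/r,K[1,2]+K[1,1]*th*k[:,1]/r]
E
python3 - <<'E'
from h import *
from scipy.optimize import least_squares as LS
w=np.load("w1.npz");p,q=w["p"],w["q"]
pts=[((-90,-61,90),(293,132)),((-90,61,90),(493,130)),((85,-61,90),(303,396)),((85,61,90),(481,396)),
((-74,-51,119),(300,155)),((-74,51,119),(485,155)),((-95,-65,50),(306,128)),((-95,65,50),(480,128))]
gl=[((0,-50.5,93),(316,287)),((0,50.5,93),(472,287)),((0,-50.5,10),(328,262)),((0,50.5,10),(463,262))]
P=np.array([a for a,b in pts+gl])/1000.;U=np.array([b for a,b in pts+gl])/1.42857-.15
def f(v):
    Q=P.copy();Q[len(pts):,0]=v[3];return (wproj(body(v,Q),p,q)-U).ravel()
r=LS(f,[.594,-.011,.078,0],x_scale=.1,loss="soft_l1");print(np.round(r.x,4));print(np.round(f(r.x).reshape(-1,2),1).tolist())
E
```

```text
[ 0.5962 -0.0127  0.0727  0.0074]
[[-0.2, -0.5], [-0.0, 0.9], [1.1, -0.7], [0.0, -0.5], [-0.5, -0.3], [0.5, -0.3], [-4.6, 1.0], [4.8, 0.9], [-2.5, -0.0], [0.7, 0.1], [1.6, -0.1], [-4.7, 0.0]]
```

```bash
python3 -c "
from h import *
go(.56,-.318,.23,-.04)"
```

```text
rot [-0.001 -0.     0.111] mm [ 6.320e+01 -3.012e+02  3.000e-01]
```

Emit:
step_arm(
  steps="0 0 0.111 63 -301 0 60;0 0 0.111 63 -301 0 60;0 0 0.111 63 -301 0 60;0 0 0.111 63 -301 0 60;0 0 0.111 63 -301 0 60",
)

```text
t: 2.2
tool_pos: [0.5652, -0.2572, 0.2312]
tool_rot: [0.018, 1.0, 0.0, -0.0]
contact_force: [1.0, 0.1, 1.0]
gripper_width: 0.0602
```

Emit:
step_arm(
  steps="0 0 0 10 -47 0 60;0 0 0 10 -47 0 60;0 0 0 10 -47 0 60;0 0 0 10 -47 0 60",
)

```text
t: 2.6
tool_pos: [0.5544, -0.3011, 0.2314]
tool_rot: [0.017, 1.0, 0.0, -0.0]
contact_force: [-0.7, 0.2, 0.6]
gripper_width: 0.06
```

```bash
cat > tr.py <<'E'
from h import *
st();s=state();im=get_image('wrist');np.savez('w2.npz',p=s['tool_pos'],q=s['tool_rot']);cv2.imwrite('pics/w2.png',im)
h=cv2.cvtColor(im,cv2.COLOR_BGR2HSV)
c=calibration("wrist");H=c["hand_eye"];K=c["intrinsics"];A=R.from_quat(s["tool_rot"])
def wback(u,z):
    a=(np.array(u)-K[:2,2])/K[0,0];th=np.hypot(*a);d=np.r_[a/th*np.sin(th),np.cos(th)]
    o=s["tool_pos"]+A.apply(H[:3,3]);d=A.apply(H[:3,:3]@d);return o+d*(z-o[2])/d[2]
m=((h[...,0]>5)&(h[...,0]<18)&(h[...,1]>150)&(h[...,2]>200)).astype(np.uint8)
k,l,t,ce=cv2.connectedComponentsWithStats(m,connectivity=4)
for i in range(1,k):
    if t[i,4]>40:
        r=cv2.minAreaRect(np.argwhere(l==i)[:,::-1].astype(np.float32))
        print(np.round(ce[i],1),t[i,4],np.round(r[1],0),"tab",np.round(wback(ce[i],.1245),4)[:2],"sh",np.round(wback(ce[i],.082),4)[:2])
E
python3 tr.py
```

```text
t 2.6 [ 554.4 -301.1  231.4] yaw -0.0348 F [-0.7  0.2  0.6] w 60.0
```

View pics/w2.png

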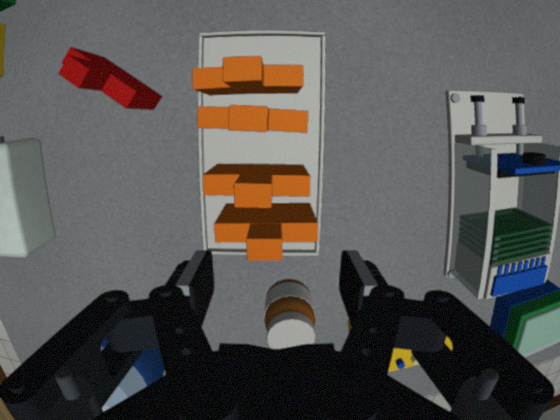

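```bash
python3 - <<'E'
from h import *
im=cv2.imread('pics/w2.png');h=cv2.cvtColor(im,cv2.COLOR_BGR2HSV)
for p in[(243,69),(208,79),(243,86),(248,118),(253,194),(217,187),(217,175),(265,245),(226,232),(265,218)]:print(p,h[p[1],p[0]])
E
sed -i "s/im=get_image('wrist');np.savez('w2.npz',p=s\['tool_pos'\],q=s\['tool_rot'\]);cv2.imwrite('pics\/w2.png',im)/im=cv2.imread('pics\/w2.png')/;s/>200))/>TH))/" tr.py; sed -i '1a TH=180' tr.py; python3 tr.py; for a in 195 ; do sed "s/TH=180/TH=$a/" tr.py|python3 -;done
```

```text
(243, 69) [ 14 218 184]
(208, 79) [ 13 209 182]
(243, 86) [ 15 233  69]
(248, 118) [ 13 207 191]
(253, 194) [ 13 218 187]
(217, 187) [ 14 226 183]
(217, 175) [ 13 211 178]
(265, 245) [ 13 210 186]
(226, 232) [ 14 211 187]
(265, 218) [ 14 255  72]
t 2.65 [ 554.6 -300.8  231.5] yaw -0.0342 F [-0.4  1.2 -0.1] w 60.1
[242.1  68.1] 813 [22. 37.] tab [ 0.4455 -0.3231] sh [ 0.4383 -0.3273]
[283.2  74.9] 716 [19. 37.] tab [ 0.4523 -0.2921] sh [ 0.4463 -0.2911]
[207.8  77.5] 516 [19. 31.] tab [ 0.4509 -0.3499] sh [ 0.4446 -0.3586]
[247.6 117.8] 840 [36. 23.] tab [ 0.4844 -0.3203] sh [ 0.4839 -0.3241]
[212.7 116.9] 543 [19. 29.] tab [ 0.4821 -0.3473] sh [ 0.4811 -0.3556]
[287.9 120.1] 744 [38. 20.] tab [ 0.4874 -0.2897] sh [ 0.4873 -0.2883]
[218.7 184.3] 535 [33. 19.] tab [ 0.5353 -0.3458] sh [ 0.5434 -0.3538]
[290.9 185.3] 700 [19. 36.] tab [ 0.5382 -0.2888] sh [ 0.5468 -0.2872]
[252.8 195. ] 754 [22. 35.] tab [ 0.5451 -0.3191] sh [ 0.5548 -0.3226]
[230.7 232.4] 495 [17. 32.] tab [ 0.5759 -0.339 ] sh [ 0.5908 -0.3459]
[299.5 231.9] 577 [35. 16.] tab [ 0.5772 -0.2827] sh [ 0.5924 -0.28  ]
[264.2 249. ] 617 [34. 19.] tab [ 0.5913 -0.3121] sh [ 0.6089 -0.3144]
t 2.65 [ 554.6 -300.8  231.5] yaw -0.0342 F [-0.4  1.2 -0.1] w 60.1
```

Pose of each block tab, as x, y and yaw: B1 (.4455,-.3235,-.025), B2 (.484,-.321,-.09), B3 (.545,-.319,-.05), B4 (.5915,-.3125,-.025). The three cameras agree. The purple and red look-alikes are excluded. B4 goes first.

```bash
python3 -c "
from h import *
go(.5915,-.3125,.092,-.025)"
```

```text
rot [ 0.    -0.    -0.009] mm [-37.3 -10.4 139.5]
```

Emit:
step_arm(
  steps="0 0 -0.009 -37 -10 40 60;0 0 -0.009 -37 -10 80 60;0 0 -0.009 -37 -10 110 60;0 0 -0.009 -37 -10 130 60;0 0 -0.009 -37 -10 139 60",
)

```text
t: 3.15
tool_pos: [0.5907, -0.3116, 0.0904]
tool_rot: [0.012, 1.0, 0.001, -0.001]
contact_force: [-0.5, -0.3, 0.2]
gripper_width: 0.0599
```

Emit:
step_arm(
  steps="0 0 0 0 0 0 60;0 0 0 0 0 0 22;0 0 0 0 0 0 22;0 0 0 0 0 0 22;0 0 0 0 0 0 22",
)

```text
t: 3.65
tool_pos: [0.5914, -0.3137, 0.094]
tool_rot: [0.013, 1.0, -0.001, 0.001]
contact_force: [-0.2, 2.5, 7.2]
gripper_width: 0.0288
```

```bash
python3 -c "
from h import *
st();go(.5915,-.3125,.092,-.025);im=get_image('wrist');cv2.imwrite('pics/w3.png',im)"
```

```text
t 3.65 [ 591.4 -313.7   94. ] yaw -0.0267 F [-0.2  2.5  7.2] w 28.8
rot [-0.001  0.002 -0.002] mm [-0.1  1.2  2. ]
```

```bash
cat >> h.py <<'E'
CA=np.array([.5960,-.0125,.0727])
def cgo(x,z): 
    b=body(CA,[[x,0,z]])[0];go(*b,CA[2])
E
python3 -c "
from h import *
cgo(-.006,.25)"
```

```text
rot [-0.002  0.002 -0.099] mm [   9.   300.4 -156.5]
```

Emit:
step_arm(
  steps="0 0 0 0 0 -30 22;0 0 0 0 0 -70 22;0 0 0 0 0 -110 22;0 0 0 0 0 -140 22;0 0 0 0 0 -156 22",
)

```text
t: 4.2
tool_pos: [0.5911, -0.3138, 0.2517]
tool_rot: [0.013, 1.0, -0.001, 0.002]
contact_force: [-0.3, 0.1, -2.7]
gripper_width: 0.0291
```

```bash
python3 -c "
from h import *
st();cgo(-.006,.25)"
```

```text
t 4.2 [ 591.1 -313.8  251.7] yaw -0.0269 F [-0.3  0.1 -2.7] w 29.1
rot [-0.003  0.003 -0.1  ] mm [  9.1 300.7   0.9]
```

Emit:
step_arm(
  steps="0 0 -0.02 2 30 0 22;0 0 -0.04 3 75 0 22;0 0 -0.06 5 120 0 22;0 0 -0.08 6 165 0 22;0 0 -0.1 9 210 0 22",
)

```text
t: 4.7
tool_pos: [0.587, -0.1017, 0.2483]
tool_rot: [-0.037, 0.999, 0.0, -0.0]
contact_force: [1.7, -0.5, -1.3]
gripper_width: 0.0291
```

Emit:
step_arm(
  steps="0 0 0 0 35 0 22;0 0 0 0 65 0 22;0 0 0 0 85 0 22;0 0 0 0 90 0 22;0 0 0 0 90 0 22",
)

```text
t: 5.2
tool_pos: [0.5807, -0.0133, 0.2484]
tool_rot: [-0.037, 0.999, -0.0, -0.0]
contact_force: [-0.3, 0.4, -2.6]
gripper_width: 0.0291
```

```bash
python3 -c "
from h import *
st();s=state();im=get_image('wrist');np.savez('w3.npz',p=s['tool_pos'],q=s['tool_rot']);cv2.imwrite('pics/w3.png',im);cgo(-.006,.25);cgo(-.006,.101)"
```

```text
t 5.2 [580.7 -13.3 248.4] yaw 0.0741 F [-0.3  0.4 -2.6] w 29.1
rot [-0. -0.  0.] mm [-9.2  0.5 -1.6]
rot [-0. -0.  0.] mm [ -9.2   0.5 147.4]
```

View pics/w3.png

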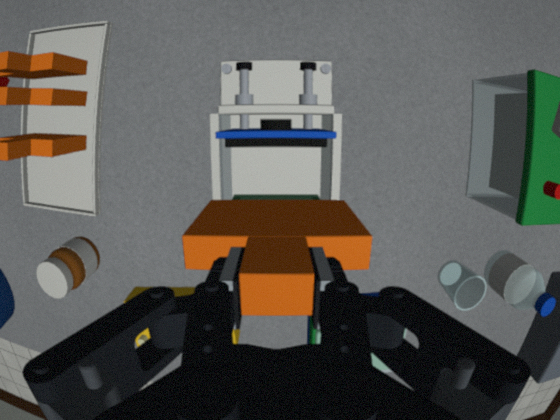

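Block hangs straight and centred (front face cols 184–371, trough walls cols 210–341). Descending.

Emit:
step_arm(
  steps="0 0 0 -9 0 25 22;0 0 0 -9 0 50 22;0 0 0 -9 0 65 22;0 0 0 -9 0 72 22;0 0 0 -9 0 72 22",
)

```text
t: 5.75
tool_pos: [0.5897, -0.0138, 0.1757]
tool_rot: [-0.036, 0.999, 0.0, -0.001]
contact_force: [-0.1, 0.1, -2.1]
gripper_width: 0.0291
```

```bash
python3 - <<'E'
from h import *
st();im=get_image('wrist');cv2.imwrite('pics/w4.png',im)
cgo(-.006,.101)
h=cv2.cvtColor(im,cv2.COLOR_BGR2HSV);o=(h[...,0]>5)&(h[...,0]<20)&(h[...,1]>150)
for r in range(190,262,8):
    c=np.where(o[r,150:400])[0]+150
    print(r,len(c) and (c.min(),c.max()))
for r in (120,150,175,185):
    g=im[r,180:370].astype(int).mean(1).round().astype(int);e=np.where(abs(np.diff(g))>25)[0]+180;print(r,e)
E
```

```text
t 5.75 [589.7 -13.8 175.7] yaw 0.072 F [-0.1  0.1 -2.1] w 29.1
rot [-0.  0. -0.] mm [ 0.   0.8 75.7]
190 0
198 0
206 (np.int64(207), np.int64(347))
214 (np.int64(201), np.int64(353))
222 (np.int64(194), np.int64(359))
230 (np.int64(187), np.int64(366))
238 (np.int64(183), np.int64(371))
246 (np.int64(183), np.int64(370))
254 (np.int64(184), np.int64(369))
120 [190 201 230 351 362]
150 [191 202 331 332 350 351 362]
175 [203 331 349 350]
185 [203 330 331 348 349 360]
```

Emit:
step_arm(
  steps="0 0 0 0 0 15 22;0 0 0 0 0 30 22;0 0 0 0 0 45 22;0 0 0 0 0 58 22;0 0 0 0 0 66 22",
)

```text
t: 6.3
tool_pos: [0.5902, -0.0133, 0.1106]
tool_rot: [-0.036, 0.999, -0.0, 0.0]
contact_force: [0.8, 0.1, -2.0]
gripper_width: 0.0291
```

Emit:
step_arm(
  steps="0 0 0 0 0 3 22;0 0 0 0 0 6 22;0 0 0 0 0 8 22;0 0 0 0 0 8 22",
)

```text
t: 6.7
tool_pos: [0.59, -0.013, 0.1026]
tool_rot: [-0.037, 0.999, -0.0, 0.0]
contact_force: [0.8, 0.4, -1.9]
gripper_width: 0.0292
```

Emit:
step_arm(
  steps="0 0 0 0 0 1 22;0 0 0 0 0 2 22;0 0 0 0 0 3 22;0 0 0 0 0 3 22",
)

```text
t: 7.1
tool_pos: [0.5901, -0.0129, 0.1001]
tool_rot: [-0.037, 0.999, -0.0, 0.001]
contact_force: [-0.7, 0.6, 3.5]
gripper_width: 0.029
```

Landed on the floor. While it's still gripped, I'll slide it gently forward until it meets the glass.

Emit:
step_arm(
  steps="0 0 0 -1 0 -0.5 22;0 0 0 -2 0 -0.5 22;0 0 0 -2 0 -0.5 22",
)

```text
t: 7.4
tool_pos: [0.591, -0.0129, 0.1001]
tool_rot: [-0.037, 0.999, -0.0, -0.001]
contact_force: [-6.3, -0.3, 5.9]
gripper_width: 0.0289
```

Emit:
step_arm(
  steps="0 0 0 -0.5 0 0 22;0 0 0 -1 0 0 22;0 0 0 -1 0 0 22",
)

```text
t: 7.7
tool_pos: [0.591, -0.0129, 0.1001]
tool_rot: [-0.037, 0.999, -0.0, -0.002]
contact_force: [-10.5, -1.3, 8.4]
gripper_width: 0.0293
```

Emit:
step_arm(
  steps="0 0 0 2 0 0 22;0 0 0 2 0 0 60;0 0 0 2 0 0 60;0 0 0 2 0 0 60;0 0 0 2 0 -5 60",
)

```text
t: 8.2
tool_pos: [0.5907, -0.0128, 0.1044]
tool_rot: [-0.037, 0.999, 0.0, -0.001]
contact_force: [0.1, 0.1, -0.8]
gripper_width: 0.0601
```

Emit:
step_arm(
  steps="0 0 0 0 0 -25 60;0 0 0 0 0 -65 60;0 0 0 0 0 -105 60;0 0 0 0 0 -135 60;0 0 0 0 0 -135 60",
)

```text
t: 8.7
tool_pos: [0.5923, -0.0131, 0.2448]
tool_rot: [-0.037, 0.999, -0.001, 0.004]
contact_force: [-0.7, -0.5, -0.3]
gripper_width: 0.0597
```

```bash
python3 - <<'E'
from h import *
from h import state
st();s=state();im=get_image('wrist');np.savez('w5.npz',p=s['tool_pos'],q=s['tool_rot']);cv2.imwrite('pics/w5.png',im)
go(.545,-.319,.24,-.05)
E
```

```text
t 8.7 [592.3 -13.1 244.8] yaw 0.0734 F [-0.7 -0.5 -0.3] w 59.7
rot [-0.001  0.004  0.123] mm [  68.7 -301.8    2.1]
```

View pics/w5.png

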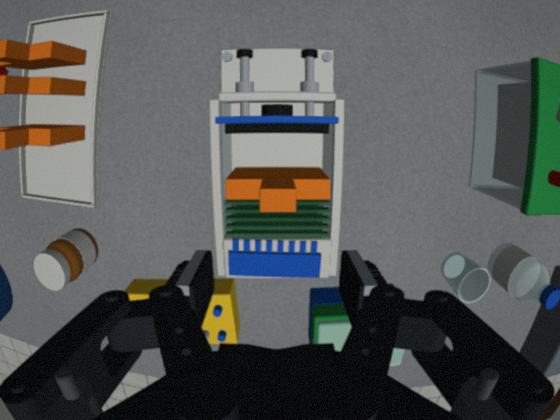

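The first block stands upright in the trough against the glass (shoulders at about (227–330, 187)). Now B3.

Emit:
step_arm(
  steps="0 0 0.025 14 -50 0 60;0 0 0.05 28 -100 0 60;0 0 0.075 42 -150 0 60;0 0 0.1 55 -200 0 60;0 0 0.123 69 -250 0 60",
)

```text
t: 9.25
tool_pos: [0.5412, -0.2597, 0.2385]
tool_rot: [0.025, 1.0, 0.001, -0.001]
contact_force: [1.5, -0.1, 0.4]
gripper_width: 0.0601
```

Emit:
step_arm(
  steps="0 0 0 0 -30 0 60;0 0 0 0 -50 0 60;0 0 0 0 -50 0 60;0 0 0 0 -50 0 60",
)

```text
t: 9.65
tool_pos: [0.5398, -0.3071, 0.2392]
tool_rot: [0.025, 1.0, 0.001, -0.0]
contact_force: [-0.2, -0.5, -0.4]
gripper_width: 0.06
```

```bash
python3 - <<'E'
from h import *
st();go(.545,-.319,.092,-.05)
E
```

```text
t 9.65 [ 539.8 -307.1  239.2] yaw -0.0493 F [-0.2 -0.5 -0.4] w 60.0
rot [ 0.001 -0.001  0.001] mm [ -5.9 -11.8 147.2]
```

Emit:
step_arm(
  steps="0 0 0 -6 -12 40 60;0 0 0 -6 -12 80 60;0 0 0 -6 -12 115 60;0 0 0 -6 -12 137 60;0 0 0 -6 -12 147 60",
)

```text
t: 10.15
tool_pos: [0.5449, -0.3179, 0.0908]
tool_rot: [0.024, 1.0, 0.001, -0.001]
contact_force: [-0.2, 0.4, -0.0]
gripper_width: 0.0601
```

Emit:
step_arm(
  steps="0 0 0 0 0 0 60;0 0 0 0 0 0 22;0 0 0 0 0 0 22;0 0 0 0 0 0 22;0 0 0 0 0 0 22",
)

```text
t: 10.65
tool_pos: [0.5457, -0.3205, 0.0945]
tool_rot: [0.025, 1.0, -0.001, 0.001]
contact_force: [-0.5, 2.4, 6.8]
gripper_width: 0.0291
```

Emit:
step_arm(
  steps="0 0 0 0 0 -30 22;0 0 0 0 0 -70 22;0 0 0 0 0 -110 22;0 0 0 0 0 -140 22;0 0 0 0 0 -156 22",
)

```text
t: 11.15
tool_pos: [0.5453, -0.3206, 0.2522]
tool_rot: [0.025, 1.0, -0.001, 0.002]
contact_force: [-0.8, -0.2, -2.7]
gripper_width: 0.0291
```

```bash
python3 - <<'E'
from h import *
st();cgo(-.033,.25)
E
```

```text
t 11.15 [ 545.3 -320.6  252.2] yaw -0.0499 F [-0.8 -0.2 -2.7] w 29.1
rot [-0.003  0.003 -0.123] mm [ -2.5 306.2   1.4]
```

Emit:
step_arm(
  steps="0 0 -0.025 0 30 0 22;0 0 -0.05 -1 75 0 22;0 0 -0.075 -1 120 0 22;0 0 -0.1 -2 165 0 22;0 0 -0.123 -2 210 0 22",
)

```text
t: 11.65
tool_pos: [0.5572, -0.1089, 0.249]
tool_rot: [-0.037, 0.999, 0.0, 0.0]
contact_force: [1.2, -1.1, -1.9]
gripper_width: 0.0289
```

Emit:
step_arm(
  steps="0 0 0 0 40 0 22;0 0 0 0 70 0 22;0 0 0 0 90 0 22;0 0 0 0 95 0 22;0 0 0 0 95 0 22",
)

```text
t: 12.15
tool_pos: [0.5504, -0.0156, 0.249]
tool_rot: [-0.037, 0.999, -0.0, 0.0]
contact_force: [0.7, -1.0, -2.2]
gripper_width: 0.0289
```

```bash
python3 - <<'E'
from h import *
st();cgo(-.033,.176)
E
```

```text
t 12.15 [550.4 -15.6 249. ] yaw 0.0741 F [ 0.7 -1.  -2.2] w 28.9
rot [-0.     0.     0.001] mm [-12.7  -0.2  73. ]
```

Emit:
step_arm(
  steps="0 0 0 -13 0 15 22;0 0 0 -13 0 40 22;0 0 0 -13 0 60 22;0 0 0 -13 0 72 22;0 0 0 -13 0 72 22",
)

```text
t: 12.65
tool_pos: [0.563, -0.0158, 0.1755]
tool_rot: [-0.036, 0.999, 0.0, -0.001]
contact_force: [0.2, 0.8, -1.8]
gripper_width: 0.0291
```

```bash
python3 - <<'E'
from h import *
st();im=get_image('wrist');cv2.imwrite('pics/w6.png',im)
cgo(-.033,.101)
h=cv2.cvtColor(im,cv2.COLOR_BGR2HSV);o=(h[...,0]>5)&(h[...,0]<20)&(h[...,1]>150)
for r in range(198,252,8):
    c=np.where(o[r,150:400])[0]+150
    print(r,len(c) and (c.min(),c.max()))
for r in (130,150,175,185):
    g=im[r,180:370].astype(int).mean(1).round().astype(int);e=np.where(abs(np.diff(g))>25)[0]+180;print(r,e)
cv2.imwrite('pics/w6b.png',im[100:300,150:410].repeat(3,0).repeat(3,1))
E
```

```text
t 12.65 [563.  -15.8 175.5] yaw 0.072 F [ 0.2  0.8 -1.8] w 29.1
rot [ 0.    -0.001 -0.   ] mm [ 0.4  0.9 75.9]
198 0
206 (np.int64(206), np.int64(347))
214 (np.int64(199), np.int64(354))
222 (np.int64(192), np.int64(361))
230 (np.int64(186), np.int64(367))
238 (np.int64(183), np.int64(370))
246 (np.int64(184), np.int64(370))
130 [204 349]
150 [191 202 321 350 351 361]
175 [192 202 210 211 342 349 350 360]
185 [193 203 330 331 349 360]
```

View pics/w6b.png

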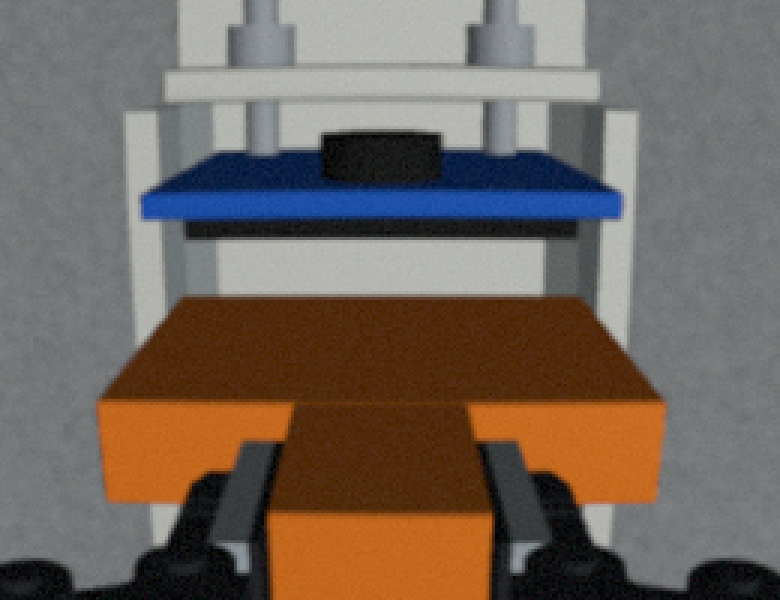

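Centred to about 0.5 mm and clear of the plate. Lowering.

Emit:
step_arm(
  steps="0 0 0 0 0 15 22;0 0 0 0 0 30 22;0 0 0 0 0 45 22;0 0 0 0 0 58 22;0 0 0 0 0 66 22",
)

```text
t: 13.2
tool_pos: [0.564, -0.0154, 0.1112]
tool_rot: [-0.036, 0.999, -0.0, 0.001]
contact_force: [0.9, -0.3, -2.2]
gripper_width: 0.0292
```

Emit:
step_arm(
  steps="0 0 0 0 0 4 22;0 0 0 0 0 8 22;0 0 0 0 0 10 22;0 0 0 0 0 11 22;0 0 0 0 0 11 22",
)

```text
t: 13.7
tool_pos: [0.5639, -0.015, 0.1006]
tool_rot: [-0.037, 0.999, -0.0, 0.001]
contact_force: [-0.1, -0.0, 2.3]
gripper_width: 0.029
```

Emit:
step_arm(
  steps="0 0 0 -2 0 -0.5 22;0 0 0 -4 0 -0.5 22;0 0 0 -5 0 -0.5 22;0 0 0 -5 0 -0.5 22",
)

```text
t: 14.1
tool_pos: [0.5688, -0.0147, 0.1006]
tool_rot: [-0.037, 0.999, -0.0, 0.0]
contact_force: [-0.4, 0.1, 2.3]
gripper_width: 0.0293
```

Emit:
step_arm(
  steps="0 0 0 -1 0 0 22;0 0 0 -2 0 0 22;0 0 0 -2 0 0 22",
)

```text
t: 14.4
tool_pos: [0.57, -0.0145, 0.1006]
tool_rot: [-0.037, 0.999, -0.0, -0.001]
contact_force: [-4.6, -1.7, 5.0]
gripper_width: 0.0287
```

Emit:
step_arm(
  steps="0 0 0 1 0 0 22;0 0 0 1 0 0 60;0 0 0 1 0 0 60;0 0 0 1 0 0 60;0 0 0 1 0 -5 60",
)

```text
t: 14.9
tool_pos: [0.5693, -0.0144, 0.105]
tool_rot: [-0.037, 0.999, 0.0, -0.001]
contact_force: [-0.3, -0.8, 0.2]
gripper_width: 0.0601
```

Emit:
step_arm(
  steps="0 0 0 0 0 -25 60;0 0 0 0 0 -60 60;0 0 0 0 0 -85 60;0 0 0 0 0 -95 60;0 0 0 0 0 -95 0",
)

```text
t: 15.4
tool_pos: [0.5699, -0.0146, 0.2013]
tool_rot: [-0.037, 0.999, -0.0, 0.001]
contact_force: [0.7, 0.9, -0.8]
gripper_width: 0.0468
```

```bash
python3 - <<'E'
from h import *
st();cgo(-.115,.195);cgo(-.115,.084)
im=get_image('side');cv2.imwrite('pics/s7.png',cv2.resize(im[170:330,220:380],(640,640),interpolation=cv2.INTER_CUBIC)[:600])
E
```

```text
t 15.4 [569.9 -14.6 201.3] yaw 0.0732 F [ 0.7  0.9 -0.8] w 46.8
rot [-0.001  0.002  0.001] mm [88.8  0.2  6.1]
rot [-0.001  0.002  0.001] mm [ 89.    0.3 117.1]
```

View pics/s7.png

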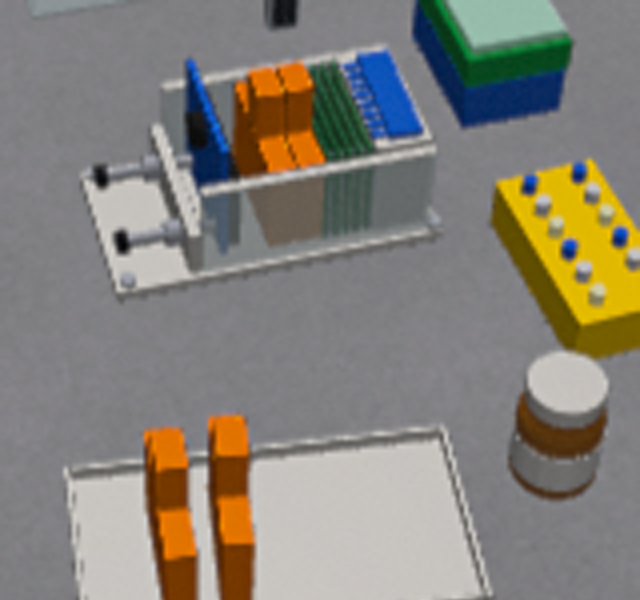

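Both blocks stand upright against the glass (tabs at (268,95) and (297,95)). Next is the plate, with the fingers closed.

Emit:
step_arm(
  steps="0 0 0 35 0 0 0;0 0 0 75 0 0 0;0 0 0 89 0 20 0;0 0 0 89 0 60 0;0 0 0 89 0 90 0",
)

```text
t: 15.95
tool_pos: [0.4791, -0.0207, 0.1078]
tool_rot: [-0.036, 0.999, 0.0, -0.001]
contact_force: [0.2, -0.5, -0.5]
gripper_width: 0.0002
```

Emit:
step_arm(
  steps="0 0 0 0 0 20 0;0 0 0 0 0 31 0;0 0 0 0 0 31 0;0 0 0 0 0 31 0",
)

```text
t: 16.35
tool_pos: [0.4809, -0.0211, 0.0796]
tool_rot: [-0.037, 0.999, -0.0, 0.0]
contact_force: [0.1, 0.2, 0.1]
gripper_width: -0.0001
```

```bash
python3 - <<'E'
from h import *
st();cgo(-.098,.080);cgo(-.075,.080)
E
```

```text
t 16.35 [480.9 -21.1  79.6] yaw 0.0732 F [0.1 0.2 0.1] w -0.1
rot [-0.     0.     0.001] mm [-17.4   0.2  -0.4]
rot [-0.     0.     0.001] mm [-40.4   0.2  -0.4]
```

Emit:
step_arm(
  steps="0 0 0 -6 0 0 0;0 0 0 -12 0 0 0;0 0 0 -17 0 0 0;0 0 0 -21 0 0 0;0 0 0 -24 0 0 0",
)

```text
t: 16.85
tool_pos: [0.5047, -0.0192, 0.0794]
tool_rot: [-0.037, 0.999, -0.0, -0.0]
contact_force: [-3.0, -0.5, 1.4]
gripper_width: 0.0001
```

Emit:
step_arm(
  steps="0 0 0 -3 0 0 0;0 0 0 -6 0 0 0;0 0 0 -8 0 0 0;0 0 0 -10 0 0 0;0 0 0 -10 0 0 0",
)

```text
t: 17.35
tool_pos: [0.5147, -0.0185, 0.0794]
tool_rot: [-0.037, 0.999, 0.0, -0.0]
contact_force: [-4.0, 0.2, 3.4]
gripper_width: -0.0001
```

```bash
python3 - <<'E'
from h import *
st()
E
```

```text
t 17.35 [514.7 -18.5  79.4] yaw 0.0733 F [-4.   0.2  3.4] w -0.1
```

Emit:
step_arm(
  steps="0 0 0 -2 0 0 0;0 0 0 -4 0 0 0;0 0 0 -6 0 0 0;0 0 0 -6 0 0 0",
)

```text
t: 17.75
tool_pos: [0.5208, -0.018, 0.0793]
tool_rot: [-0.037, 0.999, 0.0, -0.0]
contact_force: [-4.1, -0.1, 3.5]
gripper_width: 0.0001
```

Emit:
step_arm(
  steps="0 0 0 -1 0 0 0;0 0 0 -2 0 0 0;0 0 0 -3 0 0 0;0 0 0 -3 0 0 0",
)

```text
t: 18.15
tool_pos: [0.5234, -0.0178, 0.0793]
tool_rot: [-0.037, 0.999, 0.0, -0.0]
contact_force: [-6.7, -0.1, 3.0]
gripper_width: 0.0002
```

Emit:
step_arm(
  steps="0 0 0 -1 0 0 0;0 0 0 -1 0 0 0;0 0 0 -1 0 0 0",
)

```text
t: 18.45
tool_pos: [0.5243, -0.0178, 0.0793]
tool_rot: [-0.037, 0.999, 0.0, -0.0]
contact_force: [-5.5, 0.1, 2.9]
gripper_width: 0.0003
```

Emit:
step_arm(
  steps="0 0 0 -1 0 0 0;0 0 0 -1 0 0 0;0 0 0 -1 0 0 0",
)

```text
t: 18.75
tool_pos: [0.525, -0.0177, 0.0793]
tool_rot: [-0.037, 0.999, 0.0, -0.001]
contact_force: [-7.4, 0.4, 4.5]
gripper_width: -0.0002
```

Emit:
step_arm(
  steps="0 0 0 -1 0 0 0;0 0 0 -1 0 0 0;0 0 0 -1 0 0 0",
)

```text
t: 19.05
tool_pos: [0.5257, -0.0176, 0.0793]
tool_rot: [-0.037, 0.999, 0.0, -0.001]
contact_force: [-9.5, 0.4, 5.6]
gripper_width: -0.0001
```

```bash
cat > fm.py <<'E'
from h import *
F=[];X=[]
for i in range(8):
    im=get_image('side');s=state();F.append(s['contact_force']);X.append(s['tool_pos'])
cv2.imwrite('pics/s8.png',cv2.resize(im[170:330,220:380],(600,600),interpolation=cv2.INTER_CUBIC));print(np.mean(F,0),np.mean(X,0))
E
python3 fm.py
```

```text
[-8.94003328 -0.1331493   5.4825392 ] [ 0.52570736 -0.01764835  0.0793453 ]
```

Emit:
step_arm(
  steps="0 0 0 -1 0 0 0;0 0 0 -1.6 0 0 0;0 0 0 -1.6 0 0 0;0 0 0 -1.6 0 0 0",
)

```text
t: 19.85
tool_pos: [0.5268, -0.0175, 0.0793]
tool_rot: [-0.037, 0.999, 0.0, -0.002]
contact_force: [-11.3, -1.0, 7.2]
gripper_width: -0.0003
```

```bash
python3 fm.py
```

```text
[-11.07163121  -1.3246164    7.08642367] [ 0.52683259 -0.01756524  0.07933539]
```

View pics/s8.png

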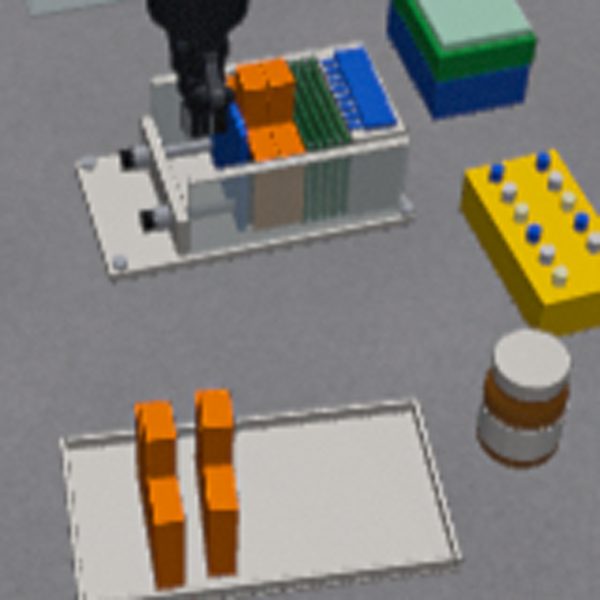

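Force rises about 1.9 N per mm, which is foam stiffness and not the hard stop. The pad carries about 6 N, so roughly 3 mm of squeeze. Handing in while holding.

```bash
python3 -c "
from h import *
finish_job();st()"
```

```text
the job is handed in; nothing more can be done
the job is handed in; nothing more can be done
```

I stood two filler blocks, one after the other, on the trough floor against the glass. The closed fingers are now holding the plate pushed in by its button, and the job was handed in that way at about 20 s of the 72 s allowed.

**Push:** the last reading was 11 N on the fingers. About 5 N of that is the springs by the stated rates, leaving about 6 N on the pad, or roughly 3 mm of foam squeeze. The force was still rising about 1.9 N per mm, which matches the foam and not the end stop.

**Blocks:** the last picture shows both blocks upright and tight between pad and glass. The two spare blocks still stand upright in the tray, and the bystanders in view (tip box, tube rack, jar) look untouched. I didn't take a wider picture at the end to check the rest.

**Glass force:** the highest force while seating blocks was about 10.5 N, well under the 40 N limit.

**Checks that disagreed:** the wrist camera put the glass face at caster x = 7.4 mm, while touching it with the first block gave about 5 mm. I relied on the contact and the push, and the push bore out two blocks being enough.

I also saw about 7 N upward on the fingers at the end. I think this is friction at the button, but I did not look into it.

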